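Change the keyed drive stem of a vegetable cutter

ROBOT

A 6-joint arm with a two-finger parallel gripper is mounted at the origin on a cart in front of the work surface, level with it; the furniture and walls round the work are solid. World frame = base frame: x ahead of the robot, y to its left, z up, the work surface at z = 0. Lengths are in mm, angles in rad, forces in N, time in s.
With the tool pointing down it reaches from about 275 to 825 mm from the base axis. Payload 4.9 kg.
Tool frame: the origin (TCP) lies at the very end of the fingers, on their centre line; the grasp point (between the pads) lies 19 mm behind it; z points along the fingers, y is the line along which they close (so a half turn about z gives the same grasp; the last joint's range is limited). The gripper opens to 85 mm and grips with 20 to 120 N. Pads are 22 mm wide; open, the fingers measure 114 mm over their backs; the gripper's body (76 mm by 85 mm) begins 54 mm behind the grasp point. The pads swing forward as they close: fully open they stand 13 mm farther back than shut.
Start: joints at [-1.29, 0.326, -0.193, 1.052, 0, 1.437], TCP at [221.667, -503.371, 231.281] pointing down, gripper open.
Joint ranges: [-2.65, 2.65], [-0.97, 1.79], [-1.3, 1.35], [-1.93, 2.1], [-1.47, 1.37], [-3.14, 3.14]. Speed limits (rad/s): [2.57, 2.57, 3.14, 3.14, 3.14, 3.14].

INTERFACE

Orientations are given as [roll, pitch, yaw] about the fixed x, y, z axes, in that order (R = Rz(yaw) Ry(pitch) Rx(roll)).
In Python, from bench import bot, solve_ik, imaging gives the robot as it stands. Calls block until the motion is done:
- bot.move_ptp(position, orientation): joint-space move of the TCP to a pose.
- bot.movel(position, rot=None, max_speed=150, threshold=None): straight line of the TCP; rot=None keeps the orientation; max_speed is the mean speed in mm/s. With threshold (N) it stops when the force on the tool has changed by that much, and returns True; else False.
- bot.move_j(angles): joint-space move.
- bot.grip(opening, effort=None): opening from 0.0 (shut) to 1.0 (fully open); effort is the grip in N (None keeps the last); returns when the fingers have stopped.
- bot.dwell(seconds).
- solve_ik(position, orientation): joint angles nearest the present ones, or None.
- bot.get_state(): the state.
- imaging.capture(name): name is "scene" or "top"; returns the picture (400x640x3 uint8, blue, green, red); there is no depth.
- imaging.camera_model(name): a dict with "K" (3x3 intrinsics, pixels), "k1" (the pictures are not rectified: a ray, as slopes to the right and down, at radius r is drawn at 1 + k1 r^2 times it, then the intrinsics apply), "position" and "rotation" of the camera in the world. Camera axes: x right, y up, looking along -z (the intrinsics and any distortion apply to the point x, -y, -z); pixel columns grow to the right and rows downward; lengths in mm; the calibration is good to about 2 mm. A picture is of the moment at which its call begins. camera_model takes no time and is no camera call.
A pose or a line that the arm cannot do raises bot.IKError and nothing moves.
- bot.sign_off(): hands the job in; it is judged then, once.
The state is a dict: "t": time; "qpos": joint angles; "joint_velocities": joint speeds; "effort": joint torques, N m; "tcp_pos": TCP position; "orientation": TCP orientation; "contact_force": force on the tool from outside, world axes, zero at the start; "wrist_torque": the same for the moment, N m; "opening": opening from 0.0 (shut) to 1.0 (fully open); "gripper_force": force on a finger pad.
Only numpy, scipy, OpenCV 4.12 (cv2) and the standard library are available. Lean on these libraries where they do the work, as an engineer would, in place of code of your own. Each camera call takes 0.05 s, during which the arm holds its last target. There are 200 camera calls.

TASK

Change over the vegetable cutter's drive stem: pull the yellow stem up out of the hub, stand it in the storage pot of its own colour and let go, then take the blue stem from its pot and push it into the hub, turning it until its key slips into the keyway, and on down against the spring until its collar is fully home on the hub. Finish still gripping the blue stem by its head and keeping it pressed home: do not let go. Leave the sauce cup, the spice jar and the tub alone.

Things in the scene. Friction and masses are not known exactly. Their poses are not given: they have to be found in the camera images.
- stem_yellow_grip (a point): Yellow drive stem, upright, 78 mm tall, 120 g; at the start in the hub, key in the keyway, 8 mm above home. Point: on the axis, centre of its grip head (34 mm in x, 22 mm in y between the flats to grip, 30 high). z up; key on the -x side (white marks). Round collar 44 mm across under the head: top 15 mm, underside 21 mm below this point; fingertips may press on it.
- stem_blue_grip (a point): Blue drive stem, upright, 78 mm tall, 120 g; at the start hangs by its collar in the blue pot, turned at random. Point: on the axis, centre of its grip head (34 mm in x, 22 mm in y between the flats to grip, 30 high). z up; key on the -x side (white marks). Round collar 44 mm across under the head: top 15 mm, underside 21 mm below this point; fingertips may press on it.
- stem_yellow_foot (a point): Centre of the yellow stem's foot, 63 mm below its grip point, same axes. Steel shaft 18 mm across, 42 mm long up to the collar, bevelled foot. Key: bar 6 mm wide along -x, out to 13.5 mm from the axis, from 12 mm above the foot up to the collar, so the plain foot enters a bore before the key does.
- stem_blue_foot (a point): Centre of the blue stem's foot, 63 mm below its grip point, same axes. Steel shaft 18 mm across, 42 mm long up to the collar, bevelled foot. Key: bar 6 mm wide along -x, out to 13.5 mm from the axis, from 12 mm above the foot up to the collar, so the plain foot enters a bore before the key does.
- hub_mouth (a point): Centre of the hub's mouth, at its steel top face, 61 mm above the table, on a fixed grey drive base (150x130x40 mm). z up; the keyway lies along -x from the axis (white line). Bore 21 mm across, over 45 mm deep; keyway 9 mm wide, out to 15.5 mm from the axis, open all the way down. Stem fully home: collar on this face, its grip point 21 mm above this point.
- eject_pin (a joint): Brass spring pin in the bottom of the hub, pressed straight down by the stem's foot: 0 = up (34 mm below the mouth), 0.008 m = stem fully home, stop at 0.010. It needs about 4 N to start and 10.5 N at 0.008, so it lifts the stem again if the push is let off.
- yellow_mouth (a point): Centre of the mouth of the yellow storage pot: fixed upright round pot, 55 mm tall, 56 mm across at the rim, bore 32 mm across and 50 mm deep; z up. Empty at the start. A stem stood in it hangs by its collar on the rim, its grip point 21 mm above this point.
- blue_mouth (a point): Centre of the mouth of the blue storage pot: fixed upright round pot, 55 mm tall, 56 mm across at the rim, bore 32 mm across and 50 mm deep; z up. Holds the blue stem at the start.
- red_mouth (a point): Centre of the mouth of the red storage pot: fixed upright round pot, 55 mm tall, 56 mm across at the rim, bore 32 mm across and 50 mm deep; z up. Empty, not for this job.
- ramekin: Bystander: small steel sauce cup, 65 mm across, 37 mm tall; origin at the centre of its underside.
- spice_jar: Bystander: spice jar with red cap, 45 mm across, 106 mm tall; origin at the centre of its underside.
- tub: Bystander: white, blue and red dairy tub next to the spice jar, 72 mm across, 71 mm tall; origin at the centre of its underside.

How it is judged:
By the outcome, as a careful person would: the job done as asked, in the order asked, and still so for the second after the job is handed in, while the arm keeps its last pose, push and grip.
It also fails if it takes over 51 s, if anything falls off the work surface, if the arm or the gripper's body presses on something with over 40 N, if the wrist force passes 120 N, or if a joint passes its speed limit or range.

## Working session

There is one attempt and no reset: what is moved stays moved. The work goes in short steps, each a Python script; the robot and the scene stay as the last script left them, time stands still between calls to the robot, and variables do not carry over. Pictures are saved under pics/ and viewed, at most 10 in all, crops included, and the job is handed in when it is done.

```bash
ls; mkdir -p pics
python3 - <<'E'
from bench import bot, solve_ik, imaging
import cv2
for n in("scene","top"):
    cv2.imwrite(f"pics/{n}0.png",imaging.capture(n)); print(n,imaging.camera_model(n))
print(bot.get_state())
E
```

```text
pics
scene {'K': array([[362.24551171,   0.        , 319.28745412],
       [  0.        , 362.24551171, 196.655589  ],
       [  0.        ,   0.        ,   1.        ]]), 'k1': -0.028268648591397688, 'position': array([171.82606509, 741.25672177, 598.47019172]), 'rotation': array([ 0.98622987,  0.01168436, -2.63505989])}
top {'K': array([[486.84902086,   0.        , 327.51777658],
       [  0.        , 486.84902086, 197.82596645],
       [  0.        ,   0.        ,   1.        ]]), 'k1': 0.005648221533534857, 'position': array([ 409.76597166,   79.48041456, 1062.74116198]), 'rotation': array([ 0.15019821,  0.00776382, -1.59003066])}
{'t': 0.1, 'qpos': array([-1.29020516e+00,  3.26881410e-01, -1.93475678e-01,  1.05198434e+00,
       -1.00480206e-05,  1.43660408e+00]), 'joint_velocities': array([ 0.00097019, -0.00162498,  0.00218166,  0.0008611 ,  0.00083633,
        0.00090952]), 'effort': array([ 7.07992131e-04, -4.44240940e+01,  2.63037103e+01,  7.85198354e-03,
       -5.97913868e-05,  4.26746851e-06]), 'tcp_pos': array([ 221.51422386, -502.86143879,  230.57689952]), 'orientation': array([-3.14006009e+00, -1.96761837e-04,  4.14783272e-01]), 'contact_force': array([ 0.2955364 ,  0.42285113, -0.21225696]), 'wrist_torque': array([-0.01076937, -0.05347404,  0.00050753]), 'gripper_force': 0.0, 'opening': 0.9973471327618301}
```

View pics/scene0.png

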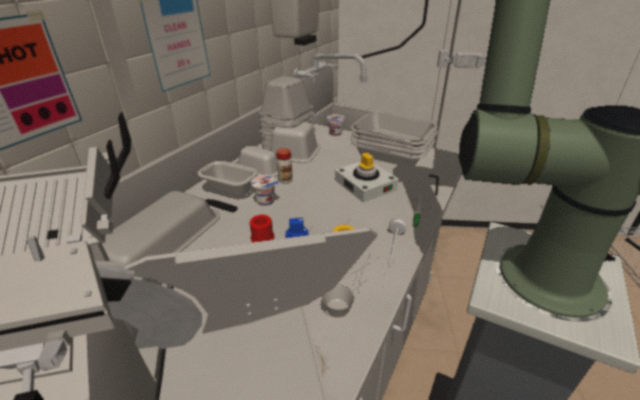

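View pics/top0.png

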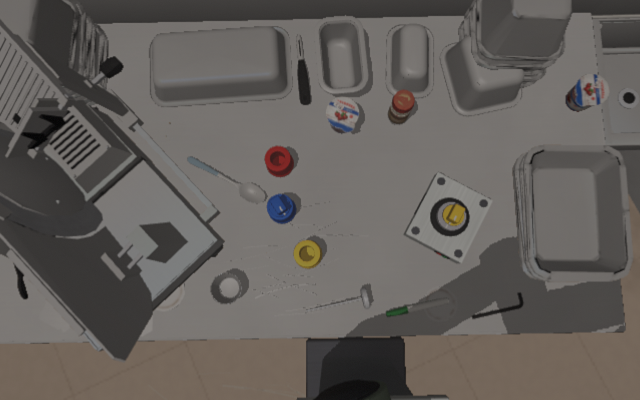

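The scene view shows the hub with the yellow stem at (367,168) and the pots red (262,228), blue (297,229) and yellow (342,230), partly hidden by a panel. The top view shows pots red (278,161), blue (281,208) and yellow (307,253), with the hub and yellow stem at about (450,216). I'll magnify the hub and blue stem.

```bash
cat > h.py <<'E'
from bench import bot, solve_ik, imaging
import cv2, numpy as np
from scipy.spatial.transform import Rotation as R
def ray(n,u,v):
    m=imaging.camera_model(n);K=m["K"]
    x,y=(u-K[0,2])/K[0,0],(v-K[1,2])/K[1,1]
    a,b=x,y
    for _ in range(10):
        s=1+m["k1"]*(a*a+b*b);a,b=x/s,y/s
    return m["position"],R.from_euler("xyz",m["rotation"]).apply([a,-b,-1])
def plane(n,u,v,z):
    p,d=ray(n,u,v);return p+d*(z-p[2])/d[2]
def proj(n,P):
    m=imaging.camera_model(n);K=m["K"]
    c=R.from_euler("xyz",m["rotation"]).inv().apply(np.array(P)-m["position"])
    a,b=c[0]/-c[2],-c[1]/-c[2];s=1+m["k1"]*(a*a+b*b)
    return np.array([K[0,0]*a*s+K[0,2],K[1,1]*b*s+K[1,2]])
def blobs(im,lo,hi,amin=40):
    h=cv2.cvtColor(im,cv2.COLOR_BGR2HSV)
    m=cv2.inRange(h,np.array(lo),np.array(hi))
    c,_=cv2.findContours(m,cv2.RETR_EXTERNAL,cv2.CHAIN_APPROX_NONE)
    return m,sorted([k for k in c if cv2.contourArea(k)>amin],key=cv2.contourArea,reverse=True)
YEL=([18,110,80],[34,255,255]);BLU=([105,110,50],[125,255,255])
E
python3 - <<'E'
from h import *
im=cv2.imread("pics/top0.png")
a=cv2.resize(im[166:266,400:500],(400,400),interpolation=cv2.INTER_CUBIC)
b=cv2.resize(im[180:230,255:305],(400,400),interpolation=cv2.INTER_CUBIC)
s=cv2.imread("pics/scene0.png")
cv2.imwrite("pics/crop0.png",np.hstack([a,b]))
for nm,c in(("Y",YEL),("B",BLU)):
  for n,i in(("top",im),("scene",s)):
    _,cs=blobs(i,*c,amin=25)
    for k in cs:
        r=cv2.minAreaRect(k);print(nm,n,cv2.contourArea(k),np.round(r[0],1),np.round(r[1],1),round(r[2],1),cv2.boundingRect(k), plane(n,*r[0],55).round(),plane(n,*r[0],105).round())
E
```

```text
Y top 574.5 [307.5 254. ] [28. 27.] 90.0 (294, 240, 28, 29) [446. 128.  55.] [445. 125. 105.]
Y top 334.0 [453.5 214.5] [21. 21.] 90.0 (443, 204, 22, 22) [ 522. -177.   55.] [ 516. -164.  105.]
Y scene 178.5 [366.5 160.5] [17. 13.] 90.0 (360, 152, 14, 18) [ 544. -228.   55.] [ 510. -139.  105.]
Y scene 81.0 [342.7 227.3] [ 5.8 20.2] 82.4 (333, 225, 21, 7) [461. 117.  55.] [435. 174. 105.]
B top 565.0 [280.5 208. ] [28. 27.] 90.0 (267, 194, 28, 29) [543. 183.  55.] [536. 178. 105.]
B top 71.5 [578.5  92.5] [23.  5.] 90.0 (576, 81, 6, 24) [ 781. -460.   55.] [ 762. -433.  105.]
B top 55.5 [340.1 126. ] [22.5  4.2] 23.2 (330, 121, 22, 10) [717.  55.  55.] [702.  56. 105.]
B scene 240.0 [295.7 226.8] [17.4 21.5] 82.9 (286, 218, 22, 19) [562. 168.  55.] [526. 221. 105.]
```

View pics/crop0.png

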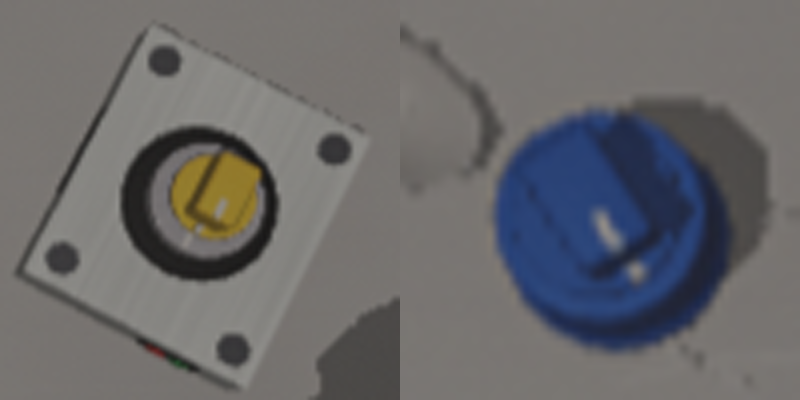

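The crop shows the yellow head top at about (457,213.5) with its key mark pointing down-left, parallel to the plate's dot lines. The blue head top is at about (278,205) with its mark pointing down-right, at about 57° in pixels. I'll compute poses.

Run:
```python
from h import *
C=lambda x,y:(400+x/4-.4,166+y/4-.4)
D=[plane("top",*C(*p),40) for p in((165,60),(335,150),(233,352),(62,258))]
v=(D[2]-D[1]+D[3]-D[0]);key=np.arctan2(v[1],v[0])
print("dots centre",np.mean(D,0).round(1),"keydir",key, "hub yaw",key-np.pi, np.linalg.norm(D[2]-D[1]),np.linalg.norm(D[1]-D[0]))
print("ring@61?",plane("top",*C(199,203),61).round(1),"Ycollar@75",plane("top",*C(212,195),75).round(1))
H=[plane("top",*C(*p),105) for p in((225,150),(262,172),(235,232),(192,208))]
print("yhead",np.mean(H,0).round(1))
B=lambda x,y:(255+(x-400)/8-.44,180+y/8-.44)
H=[plane("top",*B(*p),91) for p in((582,122),(655,235),(590,275),(515,165))]
v=H[1]-H[0]+H[2]-H[3];k=np.arctan2(v[1],v[0])
print("bhead",np.mean(H,0).round(1),"keydir",k,"yaw",k-np.pi,[np.linalg.norm(H[i]-H[i-1]).round(1) for i in range(4)])
for nm,P in(("Y",(518,-168,105)),("B",(538,180,91))): print(nm,proj("scene",P))
im=cv2.imread("pics/scene0.png")
a=cv2.resize(im[140:200,330:400],(560,480),interpolation=cv2.INTER_CUBIC)
b=cv2.resize(im[210:240,280:310],(240,240),interpolation=cv2.INTER_CUBIC)
cv2.imwrite("pics/crop1.png",np.hstack([a,np.vstack([b,b*0])]))
for xy,y0 in (((520,-168),key),((538,180),k)):
  for yaw in np.arange(-4,4)*np.pi/2+y0:
    for z in (190,90):
      try:q=solve_ik([*xy,z],[np.pi,0,yaw]);print(xy,round(yaw,2),z,None if q is None else np.round(q,2))
      except Exception as e:print(e)
```

```text
dots centre [ 519.4 -171.4   40. ] keydir 2.622491997462366 hub yaw -0.519100656127427 120.989790872112 100.46137843425346
ring@61? [ 517.7 -166.4   61. ] Ycollar@75 [ 520.1 -169.8   75. ]
yhead [ 518.9 -170.5  105. ]
bhead [545.5 184.8  91. ] keydir -2.5685733137476103 yaw -5.710165967337403 [np.float64(20.0), np.float64(34.4), np.float64(19.1), np.float64(34.0)]
Y [367.84981744 155.80415113]
B [301.14390362 220.33696611]
(520, -168) -3.66 190 [-0.45  0.35 -0.27  0.95  0.    0.07]
(520, -168) -3.66 90 [-0.45  0.46 -0.39  0.72  0.    0.07]
(520, -168) -2.09 190 [-0.45  0.35 -0.27  0.95  0.   -1.5 ]
(520, -168) -2.09 90 [-0.45  0.46 -0.39  0.72  0.   -1.5 ]
(520, -168) -0.52 190 [-0.45  0.35 -0.27  0.95  0.   -3.07]
(520, -168) -0.52 90 [-0.45  0.46 -0.39  0.72  0.   -3.07]
(520, -168) 1.05 190 [-0.45  0.35 -0.27  0.95  0.    1.64]
(520, -168) 1.05 90 [-0.45  0.46 -0.39  0.72  0.    1.64]
(520, -168) 2.62 190 [-0.45  0.35 -0.27  0.95  0.    0.07]
(520, -168) 2.62 90 [-0.45  0.46 -0.39  0.72  0.    0.07]
(520, -168) 4.19 190 [-0.45  0.35 -0.27  0.95  0.   -1.5 ]
(520, -168) 4.19 90 [-0
[... 498 characters left out ...]
.95]
(538, 180) -5.71 190 [ 0.19  0.39 -0.21  0.97  0.    2.76]
(538, 180) -5.71 90 [ 0.19  0.49 -0.34  0.75  0.    2.76]
(538, 180) -4.14 190 [ 0.19  0.39 -0.21  0.97  0.    1.19]
(538, 180) -4.14 90 [ 0.19  0.49 -0.34  0.75  0.    1.19]
(538, 180) -2.57 190 [ 0.19  0.39 -0.21  0.97  0.   -0.38]
(538, 180) -2.57 90 [ 0.19  0.49 -0.34  0.75  0.   -0.38]
(538, 180) -1.0 190 [ 0.19  0.39 -0.21  0.97  0.   -1.95]
(538, 180) -1.0 90 [ 0.19  0.49 -0.34  0.75  0.   -1.95]
(538, 180) 0.57 190 [ 0.19  0.39 -0.21  0.97  0.    2.76]
(538, 180) 0.57 90 [ 0.19  0.49 -0.34  0.75  0.    2.76]
(538, 180) 2.14 190 [ 0.19  0.39 -0.21  0.97  0.    1.19]
(538, 180) 2.14 90 [ 0.19  0.49 -0.34  0.75  0.    1.19]
```

View pics/crop1.png

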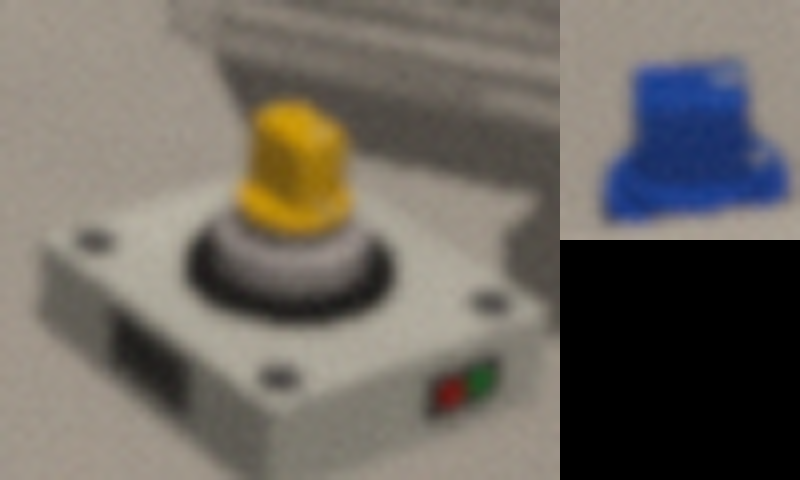

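The scene crop shows the hub boss with a black ring on the plate and the yellow head top at about (367,155), which agrees with the projection (367.8,155.8). I'll set out: grip yellow and lift it.

Run:
```python
from h import *
HX,HY=519.3,-170.8;yaw=2.622
bot.move_ptp([HX,HY,150],[np.pi,0,yaw]);bot.grip(0.6,80)
print(bot.movel([HX,HY,78],threshold=15))
s=bot.get_state();print(s["t"],s["tcp_pos"],s["contact_force"])
bot.grip(0.0,80)
s=bot.get_state();print(s["t"],s["tcp_pos"],s["contact_force"],s["wrist_torque"],s["opening"],s["gripper_force"])
cv2.imwrite("pics/t1.png",imaging.capture("top"))
```

```text
False
2.825 [ 519.59933355 -170.91929555   78.37672846] [0.36416515 0.28492199 0.34102584]
3.2 [ 520.13515826 -171.16965326   78.99813504] [-1.00753044  0.14262902  3.40510773] [-0.03843097 -0.10491821  0.0179862 ] 0.2448218399839202 80.52784323692322
```

Run:
```python
from h import *
yaw=2.622
bot.movel([520,-171.1,175],max_speed=120)
s=bot.get_state();print(s["t"],s["tcp_pos"],s["contact_force"],s["opening"])
bot.move_ptp([448.5,128,150],[np.pi,0,yaw])
cv2.imwrite("pics/s2.png",imaging.capture("scene"));im=imaging.capture("top");cv2.imwrite("pics/t2.png",im)
print(bot.movel([448.5,128,66],max_speed=80,threshold=8))
s=bot.get_state();print(s["t"],s["tcp_pos"],s["contact_force"],s["opening"])
a=cv2.imread("pics/s2.png")[130:250,280:400];t=im[150:270,250:500]
cv2.imwrite("pics/c2.png",np.hstack([cv2.resize(a,(400,400)),cv2.resize(t,(400,192)) if 0 else cv2.resize(im[200:300,400:500] if 0 else im[166:266,400:500],(400,400),interpolation=cv2.INTER_CUBIC)]))
```

```text
4.2083 [ 519.30829787 -170.78717628  174.10211675] [ 0.34014021 -0.28064944 -1.50646001] 0.24404683921432685
True
6.55 [447.73593473 127.89087912  65.39950444] [-0.34912821 -0.03384172  5.14330325] 0.24336016244777828
```

View pics/c2.png

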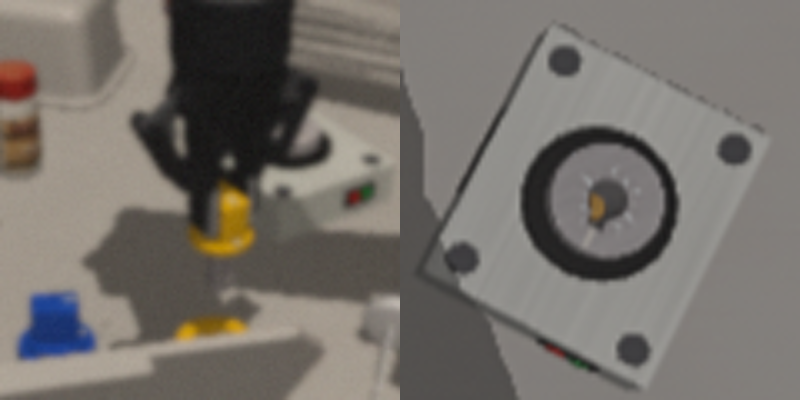

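Yellow is seated at rim height. The hub mouth is now visible with its bore centre at crop (208,198), about (452,215.5) in the full image. Next I'll release yellow, then grip blue.

Run:
```python
from h import *
C=lambda x,y:(400+x/4-.4,166+y/4-.4)
print("bore",plane("top",*C(208,198),61).round(1),"disc",plane("top",*C(207,201),61).round(1))
bot.grip(0.55,80)
bot.movel([447.7,127.9,150])
x,y=545.5,184.8
bot.move_ptp([x,y,135],[np.pi,0,-2.569])
im=imaging.capture("top");cv2.imwrite("pics/t3.png",im);sc=imaging.capture("scene");cv2.imwrite("pics/s3.png",sc)
print(bot.movel([x,y,64],max_speed=120,threshold=8))
s=bot.get_state();print(s["t"],s["tcp_pos"],s["contact_force"])
bot.grip(0.0,80)
s=bot.get_state();print(s["t"],s["tcp_pos"],s["contact_force"],s["wrist_torque"],s["opening"])
sc2=imaging.capture("scene")
cv2.imwrite("pics/c3.png",np.hstack([cv2.resize(im[215:285,275:345],(400,400),interpolation=cv2.INTER_CUBIC),cv2.resize(sc2[170:250,260:340+20],(400,320))[:, :].copy() if 0 else cv2.resize(sc2[160:250,270:360],(400,400))]))
```

```text
bore [ 520.2 -171.2   61. ] disc [ 518.6 -170.6   61. ]
False
9.45 [545.93055145 184.85488194  64.54802083] [-0.27293708 -0.13759608 -0.77995729]
9.8 [546.49805266 184.97929635  65.25188206] [ 0.22327159 -0.15381145  6.12763886] [-0.0462168   0.11945068 -0.05082309] 0.24689684877613524
```

View pics/c3.png

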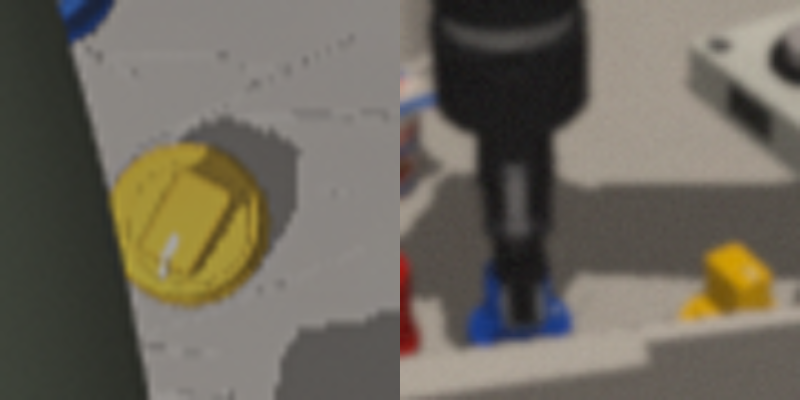

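Yellow stands in its pot, centred at crop (190,222) in the left half, and blue is gripped by the flats. I'll lift it, carry it over the hub and look closely.

Run:
```python
from h import *
bot.movel([546.3,185,180],max_speed=150)
bot.move_ptp([520,-171.1,150],[np.pi,0,2.622])
bot.movel([520,-171.1,119],max_speed=80)
s=bot.get_state();print(s["t"],s["tcp_pos"],s["orientation"],s["contact_force"],s["opening"])
sc=imaging.capture("scene");cv2.imwrite("pics/s4.png",sc);im=imaging.capture("top");cv2.imwrite("pics/t4.png",im)
for o in ((520,-171.1,61),(520,-171.1,130-21)):print(proj("scene",o),proj("top",o))
_,cs=blobs(sc,*BLU,amin=15)
for k in cs:print(cv2.boundingRect(k))
cv2.imwrite("pics/c4.png",np.hstack([cv2.resize(sc[130:190,335:395],(400,400),interpolation=cv2.INTER_CUBIC),cv2.resize(im[166:266,400:500],(400,400),interpolation=cv2.INTER_CUBIC)]))
```

```text
12.6583 [ 520.0210865  -170.69802423  118.8382071 ] [-3.14157467e+00 -5.19477490e-04  2.62270676e+00] [ 0.1651729   0.16031167 -0.98759316] 0.24469068015921014
[366.74274116 168.1977212 ] [451.57517891 215.19296152]
[367.71123575 154.03274336] [457.53403814 212.40329445]
(286, 226, 22, 11)
(361, 142, 14, 15)
```

View pics/c4.png

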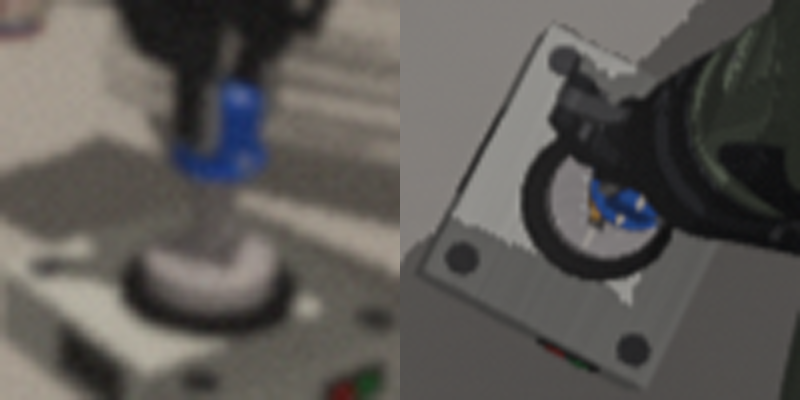

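The collar is centred over the hub: columns 361–375 in the scene view, against a predicted 367.7. Its key mark points down-left along the keyway. I'll insert.

Run:
```python
from h import *
def st():
    s=bot.get_state();print(round(s["t"],2),s["tcp_pos"].round(1),s["contact_force"].round(1),s["wrist_torque"].round(2),round(s["opening"],3))
bot.grip(0.0,110)
for z in (106,96,80):
    r=bot.movel([520,-171,z],max_speed=40,threshold=12);print(z,r);st()
    if r:break
```

```text
106 False
13.45 [ 519.7 -170.8  105.6] [ 0.1 -0.1 -0.8] [-0.02 -0.02 -0.01] 0.234
96 False
13.85 [ 519.7 -170.9   95.6] [ 0.  -1.2 -1. ] [-0.02 -0.03  0.01] 0.239
80 False
14.4 [ 519.8 -170.9   79.8] [ 0.1 -0.4 -0.1] [-0.05  0.01 -0.04] 0.238
```

The key slipped straight in. Now I'll press home against the spring.

Run:
```python
from h import *
def st():
    s=bot.get_state();print(round(s["t"],2),s["tcp_pos"].round(2),s["contact_force"].round(1),s["wrist_torque"].round(2),round(s["opening"],3))
for z in (76,74,72.5,71.5,71,70.5,70,69.5,69,68.5,68):
    r=bot.movel([520,-171,z],max_speed=25,threshold=30);print(z,r);st()
    if bot.get_state()["contact_force"][2]>28:break
bot.dwell(.5);st()
cv2.imwrite("pics/s5.png",imaging.capture("scene"));sc=cv2.imread("pics/s5.png")
cv2.imwrite("pics/c5.png",cv2.resize(sc[135:195,335:395],(400,400),interpolation=cv2.INTER_CUBIC))
```

```text
76 False
14.71 [ 520.22 -171.09   76.4 ] [-0.6 -0.3  4.4] [ 0.15  0.3  -0.03] 0.237
74 False
14.96 [ 520.18 -171.11   74.51] [-0.9  0.6  6.8] [0.18 0.4  0.  ] 0.237
72.5 False
15.21 [ 520.19 -171.08   73.17] [-1.5  1.1  6.9] [ 0.2   0.44 -0.01] 0.237
71.5 False
15.46 [ 520.26 -171.11   72.3 ] [-2.1  1.2  8.1] [ 0.24  0.47 -0.01] 0.233
71 False
15.71 [ 520.26 -171.12   71.88] [-2.   1.4  9. ] [ 0.23  0.55 -0.02] 0.239
70.5 False
15.96 [ 520.26 -171.13   71.43] [-2.4  1.5  9.1] [0.29 0.56 0.04] 0.235
70 False
16.21 [ 520.28 -171.12   71.38] [-3.9  1.5 12.2] [0.37 0.83 0.  ] 0.236
69.5 False
16.46 [ 520.26 -171.11   71.34] [-5.1  1.3 17. ] [0.49 1.06 0.  ] 0.239
69 False
16.71 [ 520.31 -171.13   71.32] [-6.1  2.  20. ] [ 0.61  1.36 -0.02] 0.236
68.5 False
16.96 [ 520.3  -171.14   71.32] [-6.9  2.4 24.5] [0.68 1.61 0.  ] 0.235
68 False
17.21 [ 520.29 -171.13   71.31] [-8.9  3.8 28.5] [ 0.82  1.84 -0.  ] 0.235
17.71 [ 520.27 -171.11   71.28] [-8.   3.8 28.6] [0.84 1.89 0.04] 0.239
```

View pics/c5.png

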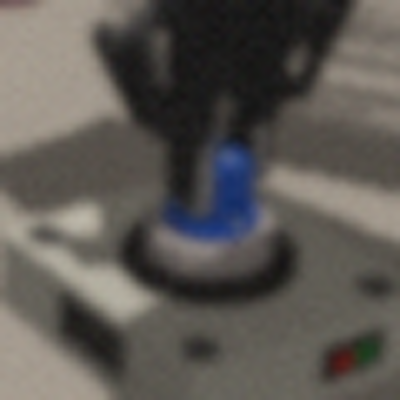

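The collar is flat on the hub. It came to a hard stop at TCP z = 71.3 mm (expected about 71) and the push is 28 N, well above the spring's 10.5 N. I'll hand in.

```bash
python3 -c "
from bench import bot
print(bot.sign_off())"
```

```text
the job is handed in; nothing more can be done
None
```

The job is handed in at about 18 s: the yellow stem stands in the yellow pot, and the blue stem is keyed into the hub, fully home, still gripped and pressed down with about 28 N.

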